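# Seat a vial stopper in the bench press

### The job

Stand the injection vial upright in the nest of the stoppering press and let go of it, then push the slide fully home so that the vial is under the ram; the safety catch stays on until then. Now flip the catch off by pressing its thumb pad right down, and pull the lever down until the ram has pushed the half-seated stopper fully home. Finish while still holding the lever down with the ram pressing firmly on the stopper, and leave the other things on the worktop where they stand.

Things in the scene. Friction and masses are not known exactly. Their poses are not given: they have to be found in the camera images.
- press: Small bench stoppering press, cream casting, fixed to the worktop: base plate 252 x 112 x 16 mm, column at the back, head (front face 24 mm before the ram axis, 54 wide, z 128 to 212 mm) over the base. Origin on the worktop right under the ram. Its -x axis points out of its front (it faces to the robot's right), z up; lever and catch are on its +y side, which faces the robot.
- vial: Clear glass injection vial, 30 mm diameter up to 40 mm height, shoulder, then neck with a 20 mm lip up to 58 mm; white cake in it, paper label on the lower part, about 57 g, dark rubber stopper (19 mm diameter) standing proud: top of stopper 68 mm above the bottom. Origin: centre of its underside, z up. Grip it by the glass body.
- vial_stopper (a joint): How far the stopper is pushed into the vial, m: about 0 = standing 6 mm proud, 0.006 = fully home. It moves under about 22 N and stays.
- nest (a point): Centre of the floor of the nest: round pocket 35 mm wide and 13 mm deep (mouth bevelled 2.5 mm) in the white 52 x 52 mm block on the press's slide; floor 27 mm above the worktop. Moves with the slide; with the slide out it lies about 110 mm in front of the ram, clear of the head.
- press_slide (a joint): Travel of the slide, m: 0 = fully out to the front, 0.112 = fully home (nest under the ram, against a stop). Moves along press +x; about 3 N friction, stays where it is left.
- slide_knob (a point): Centre of the top of the slide's black pull knob, 60 mm above the worktop; it stands up from the slide 66 mm in front of the nest. Knob 19 mm diameter in its top 12 mm, stem 12 mm below, foot at 24 mm above the worktop. Push it from in front, towards press +x.
- catch_pad (a point): Centre of the upper face of the safety catch's ribbed thumb pad (26 mm along press x, 32 along y, sloping up to the back by 0.3 rad when on), 226 mm above the worktop, clear of the head on its +y side, behind the lever. Pivot along press y, 50 mm in front of the pad and 30 mm lower; when fully off the pad is 25 mm lower and 8 mm farther back.
- press_catch (a joint): Safety catch, a rocker on the head's lever side, rad: 0 = on (its nose pin stands in front of a tooth on the lever's hub and blocks the lever), 0.45 = fully off (pad pressed right down, nose lifted over the tooth). About 1 N on the pad; stays where it is left. The lever is free from about 0.25; off counts from 0.3.
- lever_ball (a point): Black ball knob, 30 mm diameter, on the end of the lever (12 mm steel bar). Origin at the ball's centre, 130 mm from the lever's pivot; at the start 299 mm above the worktop.
- lever_pivot (a point): Where the lever's axis meets the lever, 170 mm above the worktop. The axis runs along press y; the ball swings about it in the vertical plane of press x and z.
- press_lever (a joint): Lever, rad: 0 = up (5 degrees back from upright), growing as the ball is pulled forward and down (towards press -x), at most 0.85. Spring return to 0 (about 2.5 N at the ball at 0, 3.5 N at 0.5), goes back if let go. The ram goes down 26 mm per rad; with the vial below it meets the stopper near 0.25 and has it home near 0.5 (about 8 N at the ball to drive it).
- press_ram: Steel ram with a flat round foot, 27 mm diameter. Origin: centre of its underside, 102 mm above the worktop with the lever up.
- saline_bottle: Bystander: white plastic bottle with blue cap, 34 mm diameter, 79 mm high. Origin: centre of its underside.
- pill_jar: Bystander: white screw jar, 34 mm diameter, 46 mm high. Origin: centre of its underside.
- ampoule_box: Bystander: white carton 64 x 64 x 45 mm. Origin: centre of its underside.
- capillary_box: Bystander: flat carton 55 x 95 x 28 mm. Origin: centre of its underside.
- forceps: Bystander: steel forceps 137 mm long, lying. Origin: centre of its underside.
Things that resemble listed ones, but are neither listed nor needed, are in the scene too. What is shaped like the vial but green is not meant.

How it is judged:
By the outcome, as a careful person would: the job done as asked, in the order asked, and still so for the second after the job is handed in, while the arm keeps its last pose, push and grip.
It also fails if it takes over 72 s, if anything falls off the work surface, if the arm or the gripper's body presses on something with over 40 N, if the wrist force passes 120 N, or if a joint passes its speed limit or range.

### The arm

A 6-joint arm with a two-finger parallel gripper is mounted at the origin on a cart in front of the work surface, level with it; the furniture and walls round the work are solid. World frame = base frame: x ahead of the robot, y to its left, z up, the work surface at z = 0. Lengths are in m, angles in rad, forces in N, time in s.
With the tool pointing down it reaches from about 0.25 to 0.85 m from the base axis. Payload 12.5 kg.
Tool frame: the origin (TCP) lies on the centre line of the jaws, within the pads' length; the fingertips stand 8 mm ahead of it and the grasp point (between the pads) lies 11 mm behind it; z points along the fingers, y is the line along which they close (so a half turn about z gives the same grasp; the last joint's range is limited). The gripper opens to 93 mm and grips with 3 to 60 N. Pads are 15 mm wide; open, the fingers measure 128 mm over their backs; the gripper's body (75 mm by 188 mm) begins 65 mm behind the grasp point.
Start: joints at [1.18, 0.351, 1.652, -0, 1.139, -0.085], TCP at [0.166, 0.524, 0.227] pointing down, gripper open.
Joint ranges: [-2.75, 2.75], [-0.79, 2.1], [0.01, 2.65], [-1.57, 4.71], [0.07, 3.14], [-2.87, 2.87]. Speed limits (rad/s): [2.22, 2.22, 2.79, 3.14, 3.14, 3.14].

### API

Orientations are given as a 3x3 rotation matrix whose columns are the frame's x, y, z axes.
In Python, from station import arm, vision gives the robot as it stands.
- The arm moves only by the tool send_rows, never from a script. Its argument "deltas" is text: rows parted by semicolons, each of 5 numbers parted by spaces: the shift along the tool's x, y, z in shares of 0.5 m (1.0 is 0.5 m), then the turn about the tool's z in normalised numbers (1 is pi/2 rad), then the finger opening in mm, from 0 to 93. In form: x y z spin claw; .... A call has 1 to 5 rows; each row is the pose to reach, as a shift and turn from the pose commanded when the call began, along the tool's axes at that moment; what a row does not reach only later rows make up. A row lasts 1/12 s, in which the tool goes at most 41.7 mm and 7.16 degrees, less where a joint would pass 70% of its speed; a pose out of reach is approached as far as the arm can. A call with a gripper value outside its range is refused whole. The fingers move at their own pace and stop on an object; "newtons" is the grip in N (left out, the last holds). Time passes only in rows, so rows that repeat a pose let the fingers close. It gives the time, the measured TCP pose, the force, the opening and the grip force at its end, in the units of the state.
- arm.sense(): the state, without advancing time (a new reading comes with each control period).
- vision.snapshot(name): name is "scene" or "top" or "wrist"; returns a dict with "image" (384x512x3 uint8, red, green, blue), "depth" (384x512 float32, m along the optical axis (not along the pixel's ray), 0 where there is no reading), "camera_matrix" (3x3 intrinsics, pixels), "rvec" (rotation vector, rad) and "tvec" (3), from world to camera coordinates, as OpenCV has them; the wrist camera has in their place "hand_eye" (4x4, takes a point from camera to tool coordinates, whose origin is the TCP and whose axes are the flange's). Camera axes: x right, y down, z forward; pixel columns grow to the right and rows downward; lengths in m; the calibration is good to about 2 mm. The wrist camera is an equidistant fisheye: a pixel r from the principal point sees the ray r / f radians off the axis. A picture is of the moment at which its call begins: read the wrist's pose just before it.
- arm.close_job(): hands the job in; it is judged then, once.
The state is a dict: "time_s": time; "joints": joint angles; "joint_vel": joint speeds; "joint_efforts": joint torques, N m; "tcp_pos": TCP position; "tcp_rot": TCP orientation; "contact_force": force on the tool from outside, world axes, zero at the start; "torque": the same for the moment, N m; "grip_width": finger opening in m; "grasp_force": force on a finger pad.
Only numpy, scipy, OpenCV 4.12 (cv2) and the standard library are available. Lean on these libraries where they do the work, as an engineer would, in place of code of your own. Each camera call takes 0.05 s, during which the arm holds its last target. There are 200 camera calls.

## Working session

There is one attempt and no reset: what is moved stays moved. The work goes in short steps, Python scripts to look and compute and a tool call to move; the robot and the scene stay as the last step left them, time stands still between calls to the robot, and variables do not carry over. Pictures are saved under pics/ and viewed, at most 10 in all, crops included, and the job is handed in when it is done.

Besides the shell and the picture viewer there is one more tool, called after ">>>" as name(argument=value, ...) on one line, values as JSON. send_rows: Moves the arm, as the interface text tells. Its arguments: {"type":"object","properties":{"deltas":{"type":"string"},"newtons":{"type":"number"}},"required":["deltas"]}

```bash
mkdir -p pics; ls
cat > h.py <<'E'
import numpy as np, cv2, sys
sys.path.insert(0,'.')
from station import arm, vision
def snap(n):
    s=vision.snapshot(n); np.savez('pics/last_%s.npz'%n,**s); return s
def load(n): return dict(np.load('pics/last_%s.npz'%n))
def world(s,u,v,z=None,win=1):
    """pixel -> world; with z: intersect plane z, else depth"""
    K=s['camera_matrix'];R=cv2.Rodrigues(s['rvec'])[0];t=s['tvec'].ravel()
    ray=np.linalg.inv(K)@[u,v,1]; c=-R.T@t; d=R.T@ray
    if z is None:
        p=s['depth'][int(v)-win:int(v)+win+1,int(u)-win:int(u)+win+1]; k=np.median(p[p>0])
    else: k=(z-c[2])/d[2]
    return c+k*d
def proj(s,P):
    return cv2.projectPoints(np.array(P,float).reshape(-1,3),s['rvec'],s['tvec'],s['camera_matrix'],None)[0].reshape(-1,2)
def crop(s,u0,v0,u1,v1,k,f):
    im=cv2.resize(s['image'][v0:v1,u0:u1],None,fx=k,fy=k,interpolation=cv2.INTER_CUBIC); cv2.imwrite('pics/'+f,im[:,:,::-1])
E
python3 - <<'E'
from h import *
a=snap('scene');b=snap('top')
im=np.vstack([a['image'],b['image']])
cv2.imwrite('pics/a.png',cv2.resize(a['image'],(800,600))[:,:,::-1]);cv2.imwrite('pics/b.png',cv2.resize(b['image'],(800,600))[:,:,::-1])
for s in(a,b):
  R=cv2.Rodrigues(s['rvec'])[0];print((-R.T@s['tvec'].ravel()).round(3),R[2].round(2),s['camera_matrix'][0,0])
print(arm.sense())
E
```

```text
pics
[ 1.000e-03 -7.650e-01  1.195e+00] [ 0.35  0.65 -0.68] 472.6022861497119
[0.317 0.203 1.332] [ 0.18  0.01 -0.98] 375.4287681504466
{'time_s': 0.1, 'joints': array([ 1.18039554e+00,  3.51185073e-01,  1.65235041e+00,  1.05901161e-05,
        1.13909579e+00, -8.46155542e-02]), 'joint_vel': array([ 0.00063247, -0.00059242, -0.00182812,  0.00110351,  0.00110982,
       -0.00020484]), 'joint_efforts': array([ 3.51557494e-03, -4.98032928e+01, -2.85703182e+01,  7.01975031e-02,
        2.39362201e-02, -3.16234855e-05]), 'tcp_pos': array([0.16544094, 0.52421612, 0.22615745]), 'tcp_rot': array([[-9.53609505e-01,  3.01046091e-01, -4.04153089e-04],
       [ 3.01046347e-01,  9.53609030e-01, -9.56815214e-04],
       [ 9.73585544e-05, -1.03409689e-03, -9.99999461e-01]]), 'contact_force': array([ 0.53820083, -0.23520129,  0.46801501]), 'torque': array([-0.02559678,  0.00522512,  0.00455102]), 'grasp_force': 0.0, 'grip_width': 0.09282067493716716}
```

View pics/a.png

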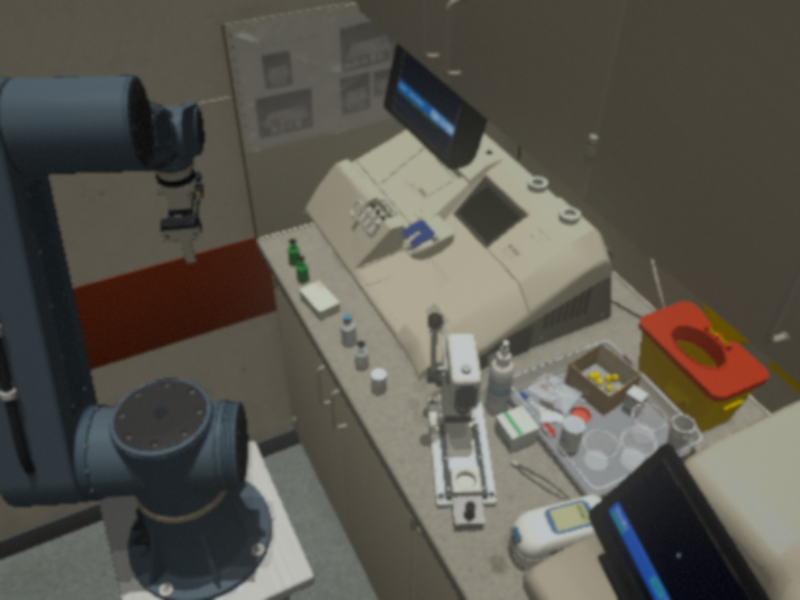

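View pics/b.png

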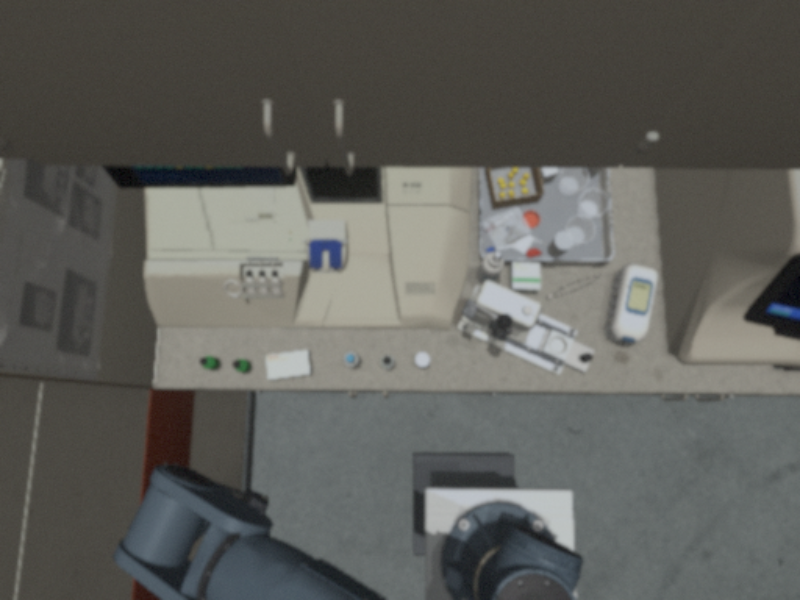

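Candidates for the vial in the scene view: clear vial (361,356), blue-capped saline bottle (348,330), green look-alikes (293,252) and (302,270), and pill jar (378,380). In the top view these are (388,362), (351,359), (210,363), (242,366) and (422,359). I choose the clear one with the dark stopper. Next is a close crop to check it.

Run:
```python
from h import *
a=load('scene');b=load('top')
def c(s,u0,v0,u1,v1,k): return cv2.resize(s['image'][v0:v1,u0:u1],None,fx=k,fy=k,interpolation=cv2.INTER_CUBIC)
A=c(a,205,185,325,345,3.75) # 450x600
B=c(b,205,175,385,245,1.9) # 342 x133
T=c(b,285,175,385,245,3.5)  #350x245
V=c(a,205,190,255,255,5.4)  #270x351
out=np.zeros((600,800,3),np.uint8); out[:,:450]=A; out[:245,450:800]=T; out[249:600,450:720]=V
out=cv2.convertScaleAbs(out,alpha=1.5)
cv2.imwrite('pics/c.png',out[:,:,::-1])
```

```text
(no output)
```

View pics/c.png

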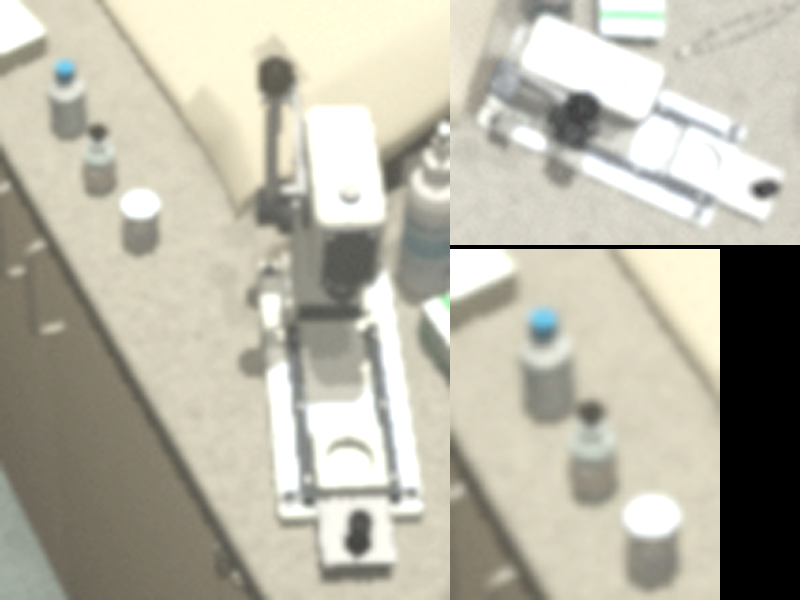

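The crop shows the clear vial with a dark stopper between the saline bottle and the jar. The nest is out in front, the knob is at about (360,517), and the ball is at (276,76).

Run:
```python
from h import *
a=load('scene');b=load('top')
A=lambda x,y:(205+x/3.75,185+y/3.75)
T=lambda x,y:(285+(x-450)/3.5,175+y/3.5)
V=lambda x,y:(205+(x-450)/5.4,190+(y-249)/5.4)
p=lambda n,s,uv,z:print(n,world(s,*uv,z).round(4), 'depth', world(s,*uv).round(4))
p('knob S',a,A(361,516),.06);p('knob T',b,T(765,186),.06)
p('ball S',a,A(276,76),.299);p('ball T',b,T(580,107),.299)
p('nest S',a,A(350,460),.04);p('nest T',b,T(698,160),.04)
p('vial S',a,V(592,408),.068);p('vial Sb',a,V(594,492),0.0);p('vial T',b,(248.3,230.2),.068)
# dark-blob centroid of the stopper and knob and ball in top
# rail/base front corners (z .016)
p('base fl S',a,A(282,517),.016);p('base fr S',a,A(422,512),.016)
for n,s,z in(('jar',a,.046),):p(n,s,V(652,515),z)
p('saline',a,V(543,315),.079)
for n,x,y in(('head fl',315,222),('head fr',384,222),('head bl',308,108),('head br',372,108)):p(n,a,A(x,y),.212)
```

```text
knob S [ 0.4373 -0.1913  0.06  ] depth [ 0.4386 -0.1896  0.0566]
knob T [ 0.434  -0.1858  0.06  ] depth [ 0.4342 -0.1866  0.0576]
ball S [0.4764 0.0285 0.299 ] depth [0.4716 0.0205 0.3081]
ball T [0.4735 0.0305 0.299 ] depth [0.4713 0.0328 0.3129]
nest S [ 0.4623 -0.1356  0.04  ] depth [ 0.4684 -0.1274  0.0249]
nest T [ 0.4609 -0.1274  0.04  ] depth [ 0.4625 -0.1311  0.0258]
vial S [0.426  0.2438 0.068 ] depth [0.4266 0.2452 0.0665]
vial Sb [0.4223 0.2372 0.    ] depth [0.4201 0.232  0.0062]
vial T [0.4229 0.242  0.068 ] depth [0.423  0.242  0.0673]
base fl S [ 0.4003 -0.1429  0.016 ] depth [ 0.4022 -0.1399  0.0103]
base fr S [ 0.4974 -0.1869  0.016 ] depth [ 0.501  -0.1827  0.0075]
jar [0.4294 0.1662 0.046 ] depth [0.4293 0.1658 0.0465]
saline [0.4281 0.3219 0.079 ] depth [0.4298 0.3264 0.0745]
head fl [ 0.4743 -0.0418  0.212 ] depth [ 0.4784 -0.0356  0.2035]
head fr [ 0.5197 -0.0644  0.212 ] depth [ 0.5263 -0.0554  0.1994]
head bl [0.5277 0.0631 0.212 ] depth [0.5689 0.1278 0.1352]
head br [0.5727 0.0408 0.212 ] depth [0.6125 0.097  0.1435]
```

```bash
cat >> h.py <<'E'
def cloud(s):
    K=s['camera_matrix'];R=cv2.Rodrigues(s['rvec'])[0];t=s['tvec'].ravel()
    v,u=np.indices(s['depth'].shape); d=s['depth']
    c=np.stack([(u-K[0,2])/K[0,0]*d,(v-K[1,2])/K[1,1]*d,d],-1)
    P=(c-t)@R; P[d<=0]=np.nan; return P
YAW=np.radians(66); RAM=np.array([.508,-.029])
def topress(P,yaw=None,ram=None):
    yaw=YAW if yaw is None else yaw; ram=RAM if ram is None else ram
    d=P[...,:2]-ram; c,s=np.cos(yaw),np.sin(yaw)
    return np.concatenate([np.stack([d[...,0]*c+d[...,1]*s,-d[...,0]*s+d[...,1]*c],-1),P[...,2:]],-1)
def toworld(p,yaw=None,ram=None):
    yaw=YAW if yaw is None else yaw; ram=RAM if ram is None else ram
    p=np.asarray(p,float); c,s=np.cos(yaw),np.sin(yaw)
    return np.r_[ram+[p[0]*c-p[1]*s,p[0]*s+p[1]*c],p[2:]]
E
python3 - <<'E'
from h import *
for n in('scene','top'):
    s=load(n); P=cloud(s); Q=topress(P)
    # height map on grid 6mm around the press
    print(n)
    xs=np.arange(-.2,.16,.010); ys=np.arange(.10,-.07,-.010)
    for y in ys:
        r=[]
        for x in xs:
            m=(abs(Q[...,0]-x)<.005)&(abs(Q[...,1]-y)<.005)
            z=Q[...,2][m]; r.append('%4d'%(np.nanmax(z)*1000) if m.any() else '   .')
        print('%4d|'%(y*1000),''.join(r))
    m=(Q[...,2]>.2)&(Q[...,2]<.22)&(abs(Q[...,1])<.028)&(Q[...,0]>-.04)&(Q[...,0]<.1)
    print('head xy',np.nanpercentile(Q[m],[1,5,50,95,99],axis=0).round(4).tolist())
E
```

```text
scene
 100|    .   .   .   .   .  -5   2   3   3   3   2   3   5   4   3   4   3   4   1   5   3   3   1   3   2   1   4   2   3   0   1   3   0   2   2   2
  90|    .   .   .   0   1   6   1   5   2   3   0   5   4   3   4   4   1   2   4   4   5   2   4   0   3   5   4   4   1   4   2   2   1   3   2  77
  80|   -1   2   3   6   3   4   3   6   2   3   3   3   6   3   2   2   2   6   2   0   2   0   0   1   3   4   6   2   4   2   3   3  68  76  90 101
  70|    2   4   4   2   2   6   1   6   3   3   3   0   3   1   2   5   2   6   3   3   1 168 181 310 312   2   3   4   3   5   0   1  78  89 101 105
  60|    4   5   3   1   2   2   6  12  15  16   2   9  12   4   2  13  15   1   1   5  13 178 299 313 315 310   1   1   4 225 224   2  82  91 103 112
  50|    5   3   2   4   4  16  23  27  19  16  18  18  18  18  17  20  17  18  20  21 177 203 204 313 314 311  17  18  22  24 222   .  91  96 104 110
  40|    3   2   2   3   4  11  30  30  30  31  27  29  31  31  28  30  30  30  29  31  33 201 203 307 306 200  25  18  19 227 221   .   0 103 109 117
  30|    5  24  28  24  27  25  30  4
[... 3624 characters left out ...]
3  30  30  34  33  32  29   .   .   .   .   . 200   .   . 203 203 206 205 201   . 130   1   3 115 128 136
 -39|    7   0   3   4   0  10  20  30  25  28  28  27  26  28  29  22   .   .   .   .   .   .   .   .   .   .   .   .   .   .  19  11   7 115 131 139
 -49|    4   4   0   1   1   1  18  22  18  19  19  18  18  16  22  23   .   .   .   .   .   .   .   .   .   .   .   .   .   .  17   7   3   0 127 142
 -59|    4   3   5   0   5   2   1   1   4   4   1   6   4   1   1   .   .   .   .   .   .   .   .   .   .   .   .   .   . 110  80   0   3   2 129 140
head xy [[-0.0235, -0.0249, 0.2014], [-0.0172, -0.0218, 0.2049], [0.0391, 0.0026, 0.2109], [0.0918, 0.0249, 0.2153], [0.0967, 0.027, 0.2185]]
```

The rows are not in the units I measure in: shifts go in shares of 0.5 m and turns go in shares of pi/2 rad. I convert before sending: -174 mm is -0.348, -100 mm is -0.2, -0.305 rad is -0.1942.

>>> send_rows(deltas="-0.07 -0.04 0 -0.0382 60; -0.14 -0.08 0 -0.0764 60; -0.21 -0.12 0 -0.1146 60; -0.28 -0.16 0 -0.1528 60; -0.348 -0.2 0 -0.1942 60")

```text
time_s: 0.52
tcp_pos: [0.3022, 0.3751, 0.2265]
tcp_rot: [[-1.0, -0.002, -0.0], [-0.002, 1.0, -0.0], [0.0, -0.0, -1.0]]
contact_force: [-0.3, 0.4, -0.3]
grip_width: 0.0644
grasp_force: 0.0
```

To row units: -132 mm is -0.264, -122 mm is -0.244.

>>> send_rows(deltas="-0.05 -0.054 0 0 60; -0.1 -0.108 0 0 60; -0.15 -0.162 0 0 60; -0.2 -0.216 0.04 0 60; -0.244 -0.264 0.092 0 60")

```text
time_s: 0.93
tcp_pos: [0.4253, 0.2434, 0.1817]
tcp_rot: [[-1.0, 0.001, 0.004], [0.001, 1.0, 0.002], [-0.004, 0.002, -1.0]]
contact_force: [0.5, 1.3, -0.5]
grip_width: 0.06
grasp_force: 0.0
```

```bash
cat >> h.py <<'E'
def wrist(f=None):
    st=arm.sense(); s=snap('wrist'); s['p']=st['tcp_pos'];s['R']=st['tcp_rot']; np.savez('pics/last_wrist.npz',**s)
    if f: cv2.imwrite('pics/'+f,cv2.resize(cv2.convertScaleAbs(s['image'],alpha=1.4),(800,600))[:,:,::-1])
    return s
def wray(s,u,v):
    K=s['camera_matrix'];a=(u-K[0,2])/K[0,0];b=(v-K[1,2])/K[1,1];r=np.hypot(a,b)
    k=np.sin(r)/r if r>1e-9 else 1; d=np.array([a*k,b*k,np.cos(r)])
    H=s['hand_eye']; return s['p']+s['R']@H[:3,3], s['R']@H[:3,:3]@d
def wworld(s,u,v,z):
    c,d=wray(s,u,v); return c+(z-c[2])/d[2]*d
def wproj(s,P):
    H=s['hand_eye'];q=H[:3,:3].T@(s['R'].T@(np.asarray(P)-s['p'])-H[:3,3])
    t=np.arctan2(np.hypot(q[0],q[1]),q[2]);f=np.arctan2(q[1],q[0]);K=s['camera_matrix']
    return np.array([K[0,2]+K[0,0]*t*np.cos(f),K[1,2]+K[1,1]*t*np.sin(f)])
E
python3 - <<'E'
from h import *
s=wrist('d.png');print(s['p'],s['hand_eye'].round(3),s['camera_matrix'])
print('stopper expect x800',wproj(s,[.4243,.2427,.068])/.64)
E
```

```text
[0.42525867 0.24341702 0.1816536 ] [[ 0.001 -0.963 -0.27   0.075]
 [ 1.     0.001 -0.    -0.002]
 [ 0.    -0.27   0.963 -0.157]
 [ 0.     0.     0.     1.   ]] [[297.31863964   0.         254.01523368]
 [  0.         297.31863964 196.82831937]
 [  0.           0.           1.        ]]
stopper expect x800 [398.49113168 303.74861491]
```

View pics/d.png

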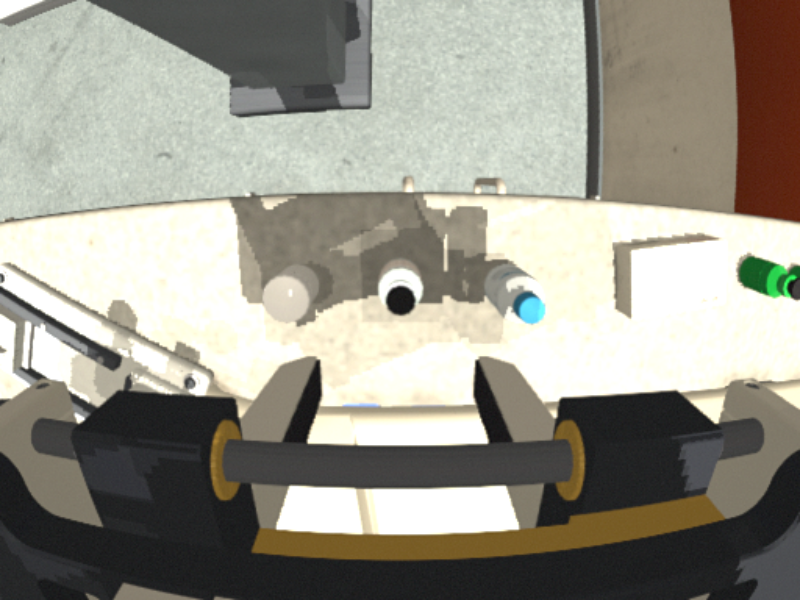

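The dark stopper shows at (400,299), 5 px from where I predicted it. The jar is at (288,295) and the saline cap at (530,308), and both are clear of the jaws.

Run:
```python
from h import *
s=dict(np.load('pics/last_wrist.npz'))
print(wworld(s,400*.64,299.5*.64,.068), 'jar',wworld(s,288*.64,296*.64,.046),'sal',wworld(s,530*.64,308*.64,.079))
for n in('scene','top'):
    P=cloud(load(n)); z=P[...,2]
    for x in(.46,.48,.50,.52,.54):
        m=(abs(P[...,0]-x)<.01)&(abs(P[...,1]-.24)<.1); print(n,x,np.nanmax(z[m]).round(3))
print(arm.sense()['tcp_pos'])
```

```text
[0.42164681 0.24360786 0.068     ] jar [0.4249273  0.16970098 0.046     ] sal [0.42391198 0.32122621 0.079     ]
scene 0.46 0.01
scene 0.48 0.094
scene 0.5 0.117
scene 0.52 0.128
scene 0.54 0.137
top 0.46 0.007
top 0.48 0.089
top 0.5 0.116
top 0.52 0.131
top 0.54 0.139
[0.42561103 0.23946962 0.17609822]
```

To row units: 70 mm is 0.14, 50 mm is 0.1.

>>> send_rows(deltas="0.006 0.006 0.05 0 60; 0.006 0.006 0.1 0 60; 0.006 0.006 0.14 0 60; 0.006 0.006 0.14 0 60; 0.006 0.006 0.14 0 60")

```text
time_s: 1.4
tcp_pos: [0.4197, 0.2476, 0.1104]
tcp_rot: [[-1.0, 0.001, -0.002], [0.001, 1.0, -0.001], [0.002, -0.001, -1.0]]
contact_force: [0.5, 0.2, 0.6]
grip_width: 0.0602
grasp_force: 0.0
```

To row units: 85 mm is 0.17, 80 mm is 0.16.

>>> send_rows(deltas="-0.006 -0.01 0.01 0 60; -0.006 -0.01 0.06 0 60; -0.006 -0.01 0.11 0 60; -0.006 -0.01 0.16 0 60; -0.006 -0.01 0.17 0 60")

```text
time_s: 1.82
tcp_pos: [0.4225, 0.2421, 0.0239]
tcp_rot: [[-1.0, 0.001, -0.002], [0.001, 1.0, -0.001], [0.002, -0.001, -1.0]]
contact_force: [0.1, 0.2, -0.9]
grip_width: 0.0603
grasp_force: 0.0
```

>>> send_rows(deltas="0 0 0 0 60; 0 0 0 0 25; 0 0 0 0 20; 0 0 0 0 20; 0 0 0 0 20", newtons=15)

```text
time_s: 2.23
tcp_pos: [0.4237, 0.243, 0.0268]
tcp_rot: [[-1.0, 0.001, 0.002], [0.001, 1.0, 0.001], [-0.002, 0.001, -1.0]]
contact_force: [-1.2, 0.7, 0.5]
grip_width: 0.0384
grasp_force: 0.0
```

>>> send_rows(deltas="0 0 0 0 20; 0 0 0 0 20; 0 0 0 0 20; 0 0 0 0 20; 0 0 0 0 20")

```text
time_s: 2.65
tcp_pos: [0.4236, 0.243, 0.0264]
tcp_rot: [[-1.0, 0.001, 0.001], [0.001, 1.0, 0.0], [-0.001, 0.0, -1.0]]
contact_force: [-0.7, -0.0, 7.9]
grip_width: 0.0292
grasp_force: 15.0
```

To row units: -80 mm is -0.16, -60 mm is -0.12.

>>> send_rows(deltas="0 0 -0.002 0 20; 0 0 -0.02 0 20; 0 0 -0.06 0 20; 0 0 -0.12 0 20; 0 0 -0.16 0 20")

```text
time_s: 3.07
tcp_pos: [0.4233, 0.2428, 0.108]
tcp_rot: [[-1.0, 0.001, 0.001], [0.001, 1.0, 0.0], [-0.001, 0.0, -1.0]]
contact_force: [1.3, -0.1, -0.7]
grip_width: 0.0293
grasp_force: 15.0
```

To row units: -123 mm is -0.246, 103 mm is 0.206, 0.36 rad is 0.2292.

>>> send_rows(deltas="0.04 -0.048 -0.02 0.0764 20; 0.082 -0.098 -0.04 0.1528 20; 0.124 -0.148 -0.06 0.2292 20; 0.164 -0.196 -0.08 0.3056 20; 0.206 -0.246 -0.084 0.382 20", newtons=20)

```text
time_s: 3.48
tcp_pos: [0.3194, 0.1191, 0.1492]
tcp_rot: [[-0.822, 0.57, 0.002], [0.57, 0.822, 0.0], [-0.001, 0.001, -1.0]]
contact_force: [0.3, -0.9, 0.2]
grip_width: 0.0293
grasp_force: 20.0
```

To row units: -140 mm is -0.28, -112 mm is -0.224, 0.6 rad is 0.382.

>>> send_rows(deltas="-0.038 -0.056 0 0.0764 20; -0.076 -0.112 0 0.1528 20; -0.114 -0.168 0 0.2292 20; -0.152 -0.224 0 0.3056 20; -0.192 -0.28 0 0.382 20")

```text
time_s: 3.9
tcp_pos: [0.3195, -0.0514, 0.1484]
tcp_rot: [[-0.356, 0.934, 0.001], [0.934, 0.356, -0.0], [-0.0, 0.001, -1.0]]
contact_force: [0.5, -0.4, -1.3]
grip_width: 0.0295
grasp_force: 20.0
```

To row units: -102 mm is -0.204, -80 mm is -0.16, 0.6 rad is 0.382.

>>> send_rows(deltas="-0.04 -0.016 0 0.0764 20; -0.08 -0.032 0 0.1528 20; -0.12 -0.048 0 0.2292 20; -0.16 -0.064 0 0.3056 20; -0.204 -0.08 0 0.382 20")

```text
time_s: 4.32
tcp_pos: [0.3192, -0.1604, 0.1482]
tcp_rot: [[0.234, 0.972, 0.0], [0.972, -0.234, -0.0], [-0.0, 0.0, -1.0]]
contact_force: [0.5, 0.3, -0.7]
grip_width: 0.0295
grasp_force: 20.0
```

To row units: 92 mm is 0.184, 62 mm is 0.124, 0.183 rad is 0.1165.

>>> send_rows(deltas="0.006 0.062 0 0.0637 20; 0.014 0.124 0 0.1165 20; 0.02 0.184 0 0.1165 20; 0.02 0.184 0 0.1165 20; 0.02 0.184 0 0.1165 20")

```text
time_s: 4.73
tcp_pos: [0.412, -0.1706, 0.1479]
tcp_rot: [[0.4, 0.916, -0.0], [0.916, -0.4, 0.0], [-0.0, -0.0, -1.0]]
contact_force: [-0.2, 0.5, -1.2]
grip_width: 0.0294
grasp_force: 20.0
```

Run:
```python
from h import *
arm_=wrist('e.png');s=arm_;print(s['p'],np.degrees(np.arctan2(s['R'][1,0],s['R'][0,0])))
for n,q in(('nest',[-.112,0,.04]),('knob',[-.178,0,.06])):print(n,wproj(s,toworld(q))/.64)
```

```text
[ 0.41195093 -0.17062337  0.14785034] 66.39396955685639
nest [449.11791498 210.78862902]
knob [449.20393622 332.3227908 ]
```

View pics/e.png

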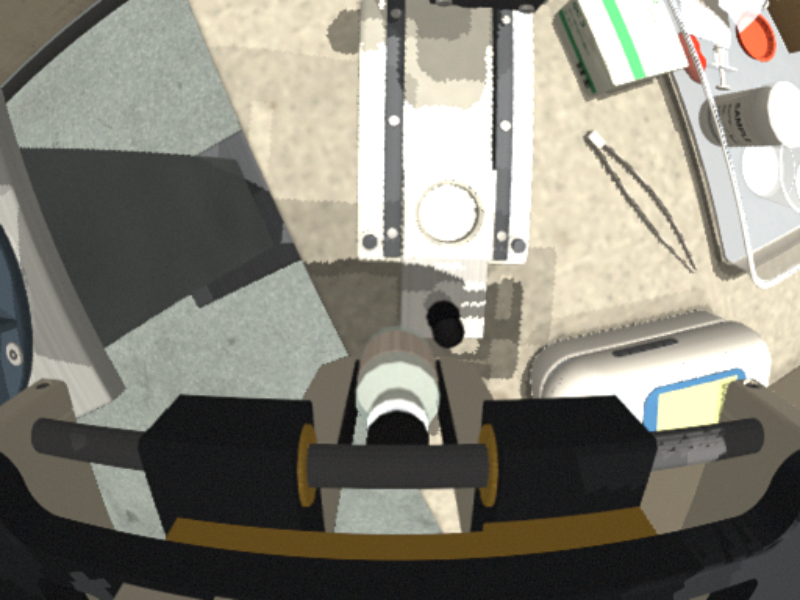

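Run:
```python
from h import *
s=dict(np.load('pics/last_wrist.npz'))
print('nest',wworld(s,448*.64,212*.64,.04),'knob',wworld(s,447.5*.64,332*.64,.06), 'tcp now',arm.sense()['tcp_pos'])
for off in(-2,0,2):
    r=[]
    for e,h in((9.5,.068),(10,.058),(15,.0)):
        r.append(wproj(s,s['p']+s['R']@np.array([(off+e)/1000,0,.0264-h]))/.64)
    print(off,np.round(r,1).tolist())
crop(s,210,180,310,300,5,'f.png')
```

```text
nest [ 0.46158451 -0.131712    0.04      ] knob [ 0.43479292 -0.1910466   0.06      ] tcp now [ 0.41101163 -0.17036931  0.14774163]
-2 [[393.5, 421.6], [393.8, 403.9], [394.7, 328.2]]
0 [[393.5, 415.5], [393.8, 398.0], [394.7, 323.6]]
2 [[393.5, 409.3], [393.8, 392.1], [394.7, 319.0]]
```

View pics/f.png

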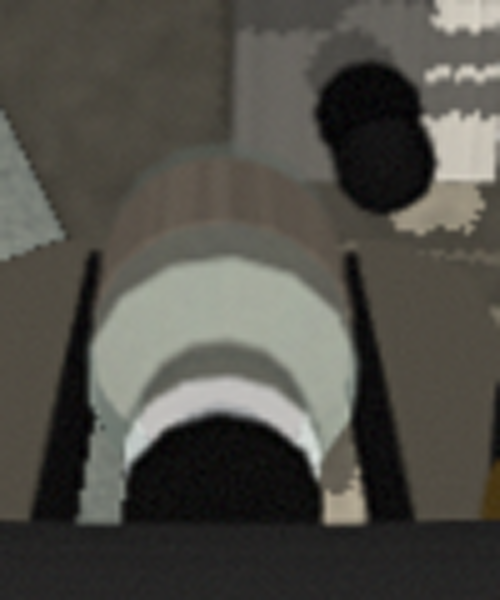

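>>> send_rows(deltas="0.036 0.02 0 0 20; 0.074 0.04 0 0 20; 0.11 0.06 0.02 0 20; 0.11 0.06 0.08 0 20; 0.11 0.06 0.12 0 20")

```text
time_s: 5.2
tcp_pos: [0.4604, -0.1316, 0.0869]
tcp_rot: [[0.4, 0.916, -0.0], [0.916, -0.4, -0.0], [-0.0, -0.0, -1.0]]
contact_force: [-0.3, -0.1, -1.3]
grip_width: 0.0295
grasp_force: 20.0
```

>>> send_rows(deltas="0 0 0 0 20; 0 0 0 0 20; 0 0 0 0 20")

```text
time_s: 5.45
tcp_pos: [0.4611, -0.1327, 0.089]
tcp_rot: [[0.402, 0.916, 0.001], [0.916, -0.402, -0.0], [0.0, 0.001, -1.0]]
contact_force: [0.1, -0.4, -0.0]
grip_width: 0.0297
grasp_force: 20.0
```

To row units: 32 mm is 0.064, 28 mm is 0.056.

>>> send_rows(deltas="0.0014 0 0.016 0 20; 0.0014 0 0.032 0 20; 0.0014 0 0.046 0 20; 0.0014 0 0.056 0 20; 0.0014 0 0.064 0 20")

```text
time_s: 5.87
tcp_pos: [0.4611, -0.1317, 0.055]
tcp_rot: [[0.401, 0.916, -0.001], [0.916, -0.401, 0.0], [-0.0, -0.001, -1.0]]
contact_force: [-0.1, -0.3, -0.4]
grip_width: 0.0293
grasp_force: 20.0
```

>>> send_rows(deltas="0 0 0 0 20; 0 0 0 0 20")

```text
time_s: 6.03
tcp_pos: [0.4613, -0.1317, 0.0556]
tcp_rot: [[0.401, 0.916, -0.0], [0.916, -0.401, 0.0], [-0.0, -0.001, -1.0]]
contact_force: [-0.8, -0.4, -0.7]
grip_width: 0.0295
grasp_force: 20.0
```

To row units: 2 mm is 0.004, 1 mm is 0.002.

>>> send_rows(deltas="0 0 0.002 0 20; 0 0 0.004 0 20; 0 0 0.004 0 20; 0 0 0.004 0 32; 0 0 0.004 0 40")

```text
time_s: 6.45
tcp_pos: [0.4615, -0.1318, 0.0539]
tcp_rot: [[0.401, 0.916, 0.0], [0.916, -0.401, -0.0], [0.0, 0.0, -1.0]]
contact_force: [1.3, -0.6, 0.8]
grip_width: 0.0348
grasp_force: 0.0
```

>>> send_rows(deltas="0 0 0 0 60; 0 0 0 0 60; 0 0 0 0 60; 0 0 0 0 60; 0 0 0 0 60")

```text
time_s: 6.87
tcp_pos: [0.4614, -0.1317, 0.0538]
tcp_rot: [[0.401, 0.916, 0.0], [0.916, -0.401, 0.0], [0.0, 0.0, -1.0]]
contact_force: [-0.5, 0.2, -0.1]
grip_width: 0.0595
grasp_force: 0.0
```

To row units: -90 mm is -0.18, -70 mm is -0.14.

>>> send_rows(deltas="0 0 -0.04 0 60; 0 0 -0.11 0 60; 0 0 -0.18 0 60; -0.07 0 -0.18 0 30; -0.14 0 -0.18 0 5")

```text
time_s: 7.28
tcp_pos: [0.4342, -0.1963, 0.1458]
tcp_rot: [[0.398, 0.917, 0.004], [0.917, -0.398, -0.002], [-0.0, 0.004, -1.0]]
contact_force: [0.4, 0.3, -0.8]
grip_width: 0.051
grasp_force: 0.0
```

To row units: -36 mm is -0.072.

>>> send_rows(deltas="-0.072 0 0 0 0; -0.072 0 0 0 0; -0.072 0 0 0 0; -0.072 0 0 0 0; -0.072 0 0 0 0")

```text
time_s: 7.7
tcp_pos: [0.4191, -0.228, 0.1437]
tcp_rot: [[0.4, 0.916, -0.0], [0.916, -0.4, 0.0], [0.0, -0.0, -1.0]]
contact_force: [-0.9, -0.1, 0.3]
grip_width: 0.0179
grasp_force: 0.0
```

Run:
```python
from h import *
s=wrist();print(s['p'],np.degrees(np.arctan2(s['R'][1,0],s['R'][0,0])))
N=np.array([.4616,-.1317]);
print('stopper',wproj(s,[*N,.095]),'nest',wproj(s,[*N,.04]),'knob',wproj(s,[.4345,-.190,.06]))
crop(s,150,60,410,255,3,'g.png')
```

```text
[ 0.41912921 -0.2279514   0.14366277] 66.39252761843223
stopper [253.33792181  69.86087589] nest [253.53865655  79.31785014] knob [251.62512762 155.30257722]
```

View pics/g.png

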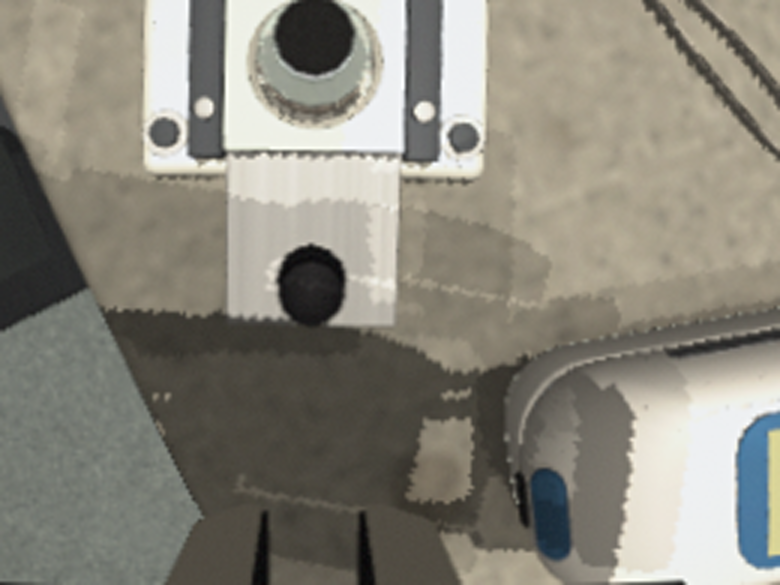

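The vial stands upright in the nest (stopper at (315,36) in the crop), and the knob at (312,287) is in line with the finger gap. I'll check what lies under the gripper body before going down.

Run:
```python
from h import *
for n in('scene','top'):
    Q=topress(cloud(load(n)))
    m=(Q[...,0]>-.26)&(Q[...,0]<-.05)&(abs(Q[...,1])<.11); print(n,np.nanmax(Q[...,2][m]))
print(topress(np.array([*arm.sense()['tcp_pos']])))
```

```text
scene 0.08333881320265814
top 0.08353266504236224
[-0.21780974  0.00022684  0.14367319]
```

To row units: 94 mm is 0.188, 85 mm is 0.17.

>>> send_rows(deltas="0 0 0.06 0 0; 0 0 0.12 0 0; 0 0 0.17 0 0; 0 0 0.188 0 0; 0.02 0 0.188 0 0")

```text
time_s: 8.17
tcp_pos: [0.4221, -0.219, 0.0482]
tcp_rot: [[0.401, 0.916, -0.003], [0.916, -0.401, 0.002], [0.0, -0.003, -1.0]]
contact_force: [-1.1, -0.1, 0.2]
grip_width: 0.0004
grasp_force: 0.0
```

To row units: 37 mm is 0.074, 29 mm is 0.058.

>>> send_rows(deltas="0.014 0 0 0 0; 0.028 0 0 0 0; 0.042 0 0 0 0; 0.058 0 0 0 0; 0.074 0 0 0 0")

```text
time_s: 8.58
tcp_pos: [0.4388, -0.1854, 0.0507]
tcp_rot: [[0.401, 0.916, 0.002], [0.916, -0.401, -0.001], [-0.0, 0.002, -1.0]]
contact_force: [0.0, -3.7, 0.4]
grip_width: 0.0005
grasp_force: 1.5
```

>>> send_rows(deltas="0.018 0 0 0 0; 0.036 0 0 0 0; 0.054 0 0 0 0; 0.072 0 0 0 0; 0.09 0 0 0 0")

```text
time_s: 9.0
tcp_pos: [0.4564, -0.1438, 0.0499]
tcp_rot: [[0.401, 0.916, 0.001], [0.916, -0.401, -0.0], [-0.0, 0.001, -1.0]]
contact_force: [1.7, -4.1, 1.1]
grip_width: 0.0008
grasp_force: 1.7
```

>>> send_rows(deltas="0.018 0 0 0 0; 0.036 0 0 0 0; 0.052 0 0 0 0; 0.064 0 0 0 0; 0.074 0 0 0 0")

```text
time_s: 9.42
tcp_pos: [0.471, -0.11, 0.0497]
tcp_rot: [[0.401, 0.916, 0.0], [0.916, -0.401, -0.0], [0.0, 0.0, -1.0]]
contact_force: [2.6, -3.4, 1.1]
grip_width: 0.0007
grasp_force: 1.8
```

To row units: 6 mm is 0.012, 5 mm is 0.01.

>>> send_rows(deltas="0.004 0 0 0 0; 0.008 0 0 0 0; 0.01 0 0 0 0; 0.012 0 0 0 0; 0.012 0 0 0 0")

```text
time_s: 9.83
tcp_pos: [0.4729, -0.1052, 0.0497]
tcp_rot: [[0.402, 0.916, -0.0], [0.916, -0.402, 0.0], [-0.0, -0.0, -1.0]]
contact_force: [2.1, -3.5, -0.2]
grip_width: 0.0004
grasp_force: 1.3
```

To row units: 3 mm is 0.006, 2 mm is 0.004.

>>> send_rows(deltas="0.002 0 0 0 0; 0.004 0 0 0 0; 0.006 0 0 0 0; 0.006 0 0 0 0")

```text
time_s: 10.17
tcp_pos: [0.4733, -0.1045, 0.0498]
tcp_rot: [[0.4, 0.916, -0.002], [0.916, -0.4, -0.003], [-0.003, -0.001, -1.0]]
contact_force: [-7.5, -24.7, 3.1]
grip_width: 0.0007
grasp_force: 12.7
```

To row units: -80 mm is -0.16, -50 mm is -0.1.

>>> send_rows(deltas="-0.012 0 0 0 0; -0.04 0 0 0 0; -0.1 0 -0.02 0 0; -0.1 0 -0.08 0 0; -0.1 0 -0.16 0 0")

```text
time_s: 10.58
tcp_pos: [0.4515, -0.1482, 0.1284]
tcp_rot: [[0.403, 0.915, -0.006], [0.915, -0.403, 0.003], [0.0, -0.007, -1.0]]
contact_force: [0.7, 0.1, -0.6]
grip_width: 0.0005
grasp_force: 0.0
```

>>> send_rows(deltas="0 0 -0.08 0 0; 0 0 -0.16 0 0; 0 0 -0.24 0 0; 0 0 -0.32 0 0; 0 0 -0.4 0 0")

```text
time_s: 11.0
tcp_pos: [0.4531, -0.1476, 0.3315]
tcp_rot: [[0.401, 0.916, -0.001], [0.916, -0.401, 0.001], [0.001, -0.002, -1.0]]
contact_force: [0.9, -0.2, -0.5]
grip_width: 0.0004
grasp_force: 0.0
```

>>> send_rows(deltas="0.07 0.024 -0.06 0 0; 0.14 0.048 -0.06 0 0; 0.21 0.072 -0.06 0 0; 0.28 0.096 -0.06 0 0; 0.33 0.096 -0.06 0 0")

```text
time_s: 11.42
tcp_pos: [0.5656, -0.0141, 0.3588]
tcp_rot: [[0.401, 0.916, -0.002], [0.916, -0.401, 0.001], [0.0, -0.002, -1.0]]
contact_force: [0.2, 0.5, 0.6]
grip_width: 0.0004
grasp_force: 0.0
```

```bash
cat > hm.py <<'E'
from h import *
def wcloud(s):
    K=s['camera_matrix'];v,u=np.indices(s['depth'].shape);a=(u-K[0,2])/K[0,0];b=(v-K[1,2])/K[1,1];r=np.hypot(a,b)+1e-9
    d=s['depth']; t=np.tan(r)/r; c=np.stack([a*t*d,b*t*d,d],-1); c[(d<=0)|(r>1.4)]=np.nan
    H=s['hand_eye']; return (c@H[:3,:3].T+H[:3,3])@s['R'].T+s['p']
def hmap(s,xs,ys,h):
    Q=topress(wcloud(s))
    print('      ',''.join('%4d'%(x*1000) for x in xs))
    for y in ys:
        r=[]
        for x in xs:
            m=(abs(Q[...,0]-x)<h)&(abs(Q[...,1]-y)<h); z=Q[...,2][m]; z=z[z<.33]; r.append('%4d'%(np.median(z)*1000) if len(z) else '   .')
        print('%4d|'%(y*1000),''.join(r))
    return Q
E
python3 - <<'E'
from hm import *
s=wrist()
Q=hmap(s,np.arange(.01,.13,.005),np.arange(.075,.015,-.004),.0025)
m=(Q[...,2]>.19)&(Q[...,2]<.245)&(Q[...,1]>.029)&(Q[...,1]<.08)&(Q[...,0]>.07)&(Q[...,0]<.125)
print(np.nanpercentile(Q[m],[2,50,98],axis=0).round(4).tolist(),m.sum())
b=(Q[...,2]>.285)&(Q[...,2]<.33)&(abs(Q[...,1]-.05)<.03)&(abs(Q[...,0]-.04)<.04)
print(np.nanpercentile(Q[b],[1,50,99],axis=0).round(4).tolist())
E
```

```text
10  15  19  24  30  34  39  45  49  54  59  64  69  74  79  84  89  94  99 104 109 114 119 124
  75|    .   .   .  -2   0   0  -1  -1  -1   0  -1   0  -1  -2   0   0   0   0  -1   0  -1  -1  -1  67
  71|    .   .   .  -2   0   0   0  -1   0   .   .  -1   0   0   0   0   0   0  -1   0   0   0  -1  74
  66|    .   .   .   . 307 307 308 305   .   .   .   .   .   .   0  -1   0   0   0   0  -1  28   0  77
  62|    . 176   .   . 307 245 309 308 304   .   .   .   .   .   .  -1  -1  -1   0   0   0   0  61  80
  58|    . 178 182 306 309 311 311 311 306 301   .   .   .   .   .  -2 220 221 223 225 226   0  75  83
  54|    . 178 181 307 310 312 252 311 307 299   .   .   .   .   .   . 221 223 225 226 227  -1   0  86
  50|    .   . 182 265 240 237 265 311 306 299   .   .   .   .   .   . 221 223 224 226 227   0   0  89
  46|  180 200 199 199 228 259 309 308 303   .   .   .   .   .   .   . 221 223 224 226 227   0   0  90
  42|  180 200 200 198 298 305 306 303 300   .   .   .   .   .   .   . 222 223 224 226 227   0   0  90
  38|  180 200 199 193 194 299 301 299 196 195   .   .   .   .   .   . 222 223 225 226 227   0   0  88
  34|    . 200 200 200 201 199 201 201 198 202 205 207 212 213 217 220 222 223 225 226 227  -1  -1  87
  30|    . 201 201 201 201 201 201 201 201 203 205 208 212 214 217 219 222 224 224 226 227  -1  -1  88
  26|  202 200 199 199 199 200 200 200 201 201 203 205 208 213 214 217 221 221 222 224 224  -1   0  87
  22|  208 208 208 207 207 207 208 206 207 207 207 208 208 208 207 208 208 132 100   0  -1  -1  -1  88
  18|  210 209 209 209 209 210 210 210 209 209 209 210 210 209 210 210 209 206 127   0   0   0  -1  88
[[0.0735, 0.0294, 0.214], [0.0995, 0.0421, 0.225], [0.1123, 0.0584, 0.2289]] 752
[[0.0269, 0.0393, 0.2949], [0.0419, 0.0495, 0.3085], [0.0527, 0.065, 0.3139]]
```

To row units: -93 mm is -0.186, -84 mm is -0.168.

>>> send_rows(deltas="0.04 -0.056 0 0 0; 0.08 -0.112 0 0 0; 0.12 -0.168 0 0 0; 0.136 -0.186 0.04 0 0; 0.136 -0.186 0.12 0 0")

```text
time_s: 11.88
tcp_pos: [0.5064, 0.0857, 0.3027]
tcp_rot: [[0.399, 0.917, 0.006], [0.917, -0.399, 0.002], [0.004, 0.005, -1.0]]
contact_force: [0.6, -1.0, 0.2]
grip_width: 0.0004
grasp_force: 0.0
```

To row units: 38 mm is 0.076, 35 mm is 0.07.

>>> send_rows(deltas="0 0 0.07 0 0; 0 0 0.076 0 0; 0 0 0.076 0 0")

```text
time_s: 12.13
tcp_pos: [0.5054, 0.0832, 0.2608]
tcp_rot: [[0.401, 0.916, -0.004], [0.916, -0.401, 0.0], [-0.002, -0.004, -1.0]]
contact_force: [0.6, 0.1, 1.0]
grip_width: 0.0005
grasp_force: 0.0
```

Run:
```python
from h import *
print(topress(arm.sense()['tcp_pos']))
```

```text
[0.10144049 0.04803036 0.26077453]
```

>>> send_rows(deltas="0.008 0 0.02 0 0; 0.008 0 0.04 0 0; 0.008 0 0.054 0 0; 0.008 0 0.068 0 0; 0.01 0 0.08 0 0")

```text
time_s: 12.55
tcp_pos: [0.5086, 0.0878, 0.2214]
tcp_rot: [[0.402, 0.916, 0.0], [0.916, -0.402, 0.0], [0.0, 0.0, -1.0]]
contact_force: [0.7, 0.3, 0.5]
grip_width: 0.0003
grasp_force: 0.4
```

To row units: 10 mm is 0.02, 9 mm is 0.018.

>>> send_rows(deltas="0 0 0.008 0 0; 0 0 0.014 0 0; 0 0 0.018 0 0; 0 0 0.02 0 0")

```text
time_s: 12.88
tcp_pos: [0.5085, 0.0878, 0.2117]
tcp_rot: [[0.401, 0.916, 0.0], [0.916, -0.401, 0.0], [0.0, 0.0, -1.0]]
contact_force: [-0.3, 0.5, 1.0]
grip_width: 0.0003
grasp_force: 0.5
```

>>> send_rows(deltas="0 0 0.002 0 0; 0 0 0.004 0 0; 0 0 0.006 0 0; 0 0 0.008 0 0; 0 0 0.008 0 0")

```text
time_s: 13.3
tcp_pos: [0.5091, 0.0879, 0.2104]
tcp_rot: [[0.401, 0.916, 0.003], [0.916, -0.401, 0.0], [0.001, 0.002, -1.0]]
contact_force: [-8.4, 0.4, 25.6]
grip_width: 0.0004
grasp_force: 12.5
```

To row units: -79 mm is -0.158, -68 mm is -0.136.

>>> send_rows(deltas="0 0 -0.01 0 0; 0 0 -0.04 0 0; 0 0 -0.09 0 0; 0 0 -0.136 0 0; 0 0 -0.158 0 0")

```text
time_s: 13.72
tcp_pos: [0.5091, 0.0878, 0.2894]
tcp_rot: [[0.401, 0.916, 0.003], [0.916, -0.401, 0.0], [0.001, 0.003, -1.0]]
contact_force: [0.3, -0.7, 1.2]
grip_width: 0.0005
grasp_force: 0.0
```

To row units: -32 mm is -0.064, -25 mm is -0.05.

>>> send_rows(deltas="0 0 0 0 0; -0.01 0 0 0 0; -0.03 0 0 0 0; -0.05 0 0 0 0; -0.064 0 0 0 0")

```text
time_s: 14.13
tcp_pos: [0.4946, 0.0572, 0.2857]
tcp_rot: [[0.402, 0.916, -0.002], [0.916, -0.402, -0.0], [-0.001, -0.002, -1.0]]
contact_force: [-0.8, -1.0, -0.1]
grip_width: 0.0004
grasp_force: 0.0
```

Run:
```python
from hm import *
print(topress(arm.sense()['tcp_pos']))
s=wrist('w2.png')
crop(s,130,60,390,255,3,'i.png')
a=snap('scene');Q=topress(cloud(a))
m=(Q[...,2]>.18)&(Q[...,2]<.24)&(Q[...,1]>.036)&(Q[...,1]<.06)&(Q[...,0]>.09)&(Q[...,0]<.12)
print('pad z',np.nanpercentile(Q[m],[5,50,95],axis=0).round(3).tolist(),m.sum())
t=snap('top');Q=topress(cloud(t))
m=(Q[...,2]>.18)&(Q[...,2]<.24)&(Q[...,1]>.036)&(Q[...,1]<.06)&(Q[...,0]>.09)&(Q[...,0]<.12)
print('pad z',np.nanpercentile(Q[m],[5,50,95],axis=0).round(3).tolist() if m.sum() else 0,m.sum())
crop(a,215,165,335,315,4,'j.png')
```

```text
[0.07335233 0.04728468 0.28570298]
pad z [[0.096, 0.036, 0.198], [0.107, 0.053, 0.202], [0.118, 0.059, 0.204]] 22
pad z [[0.103, 0.038, 0.198], [0.112, 0.05, 0.201], [0.119, 0.059, 0.205]] 42
```

View pics/j.png

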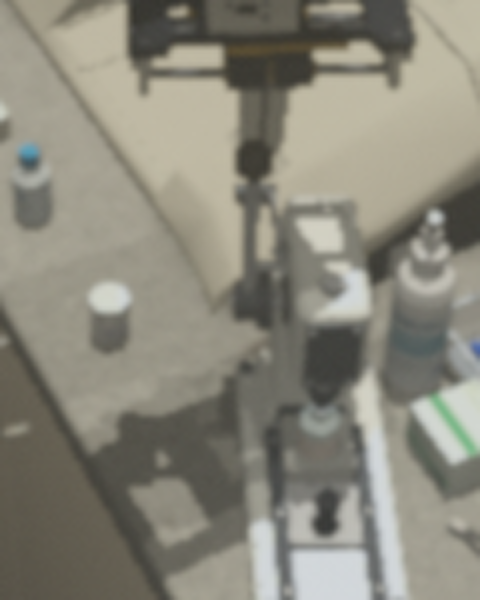

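The crop shows the vial upright under the ram at (322,418) and the fingers behind the ball at (253,158). The catch pad measures 0.202 m high, so it is fully off. I start pulling the lever.

To row units: -43 mm is -0.086, -34 mm is -0.068.

>>> send_rows(deltas="-0.016 0 0 0 0; -0.032 0 0 0 0; -0.05 0 0 0 0; -0.068 0 0 0 0; -0.086 0 0 0 0")

```text
time_s: 14.7
tcp_pos: [0.4781, 0.0184, 0.287]
tcp_rot: [[0.401, 0.916, 0.001], [0.916, -0.401, 0.0], [0.001, 0.0, -1.0]]
contact_force: [0.5, 3.3, 0.0]
grip_width: 0.0005
grasp_force: 1.6
```

To row units: -25 mm is -0.05, -20 mm is -0.04.

>>> send_rows(deltas="-0.01 0 0 0 0; -0.02 0 0 0 0; -0.03 0 0 0 0; -0.04 0 0 0 0; -0.05 0 0 0 0")

```text
time_s: 15.12
tcp_pos: [0.4677, -0.0034, 0.2856]
tcp_rot: [[0.402, 0.916, -0.001], [0.916, -0.402, 0.002], [0.002, -0.002, -1.0]]
contact_force: [4.1, 9.3, -7.7]
grip_width: 0.0003
grasp_force: 5.3
```

To row units: -10 mm is -0.02, -8 mm is -0.016.

>>> send_rows(deltas="-0.004 0 0.002 0 0; -0.008 0 0.002 0 0; -0.012 0 0.004 0 0; -0.016 0 0.004 0 0; -0.02 0 0.006 0 0")

```text
time_s: 15.53
tcp_pos: [0.4642, -0.0115, 0.2833]
tcp_rot: [[0.402, 0.916, 0.0], [0.916, -0.402, 0.005], [0.004, -0.002, -1.0]]
contact_force: [3.7, 18.8, 1.8]
grip_width: 0.0005
grasp_force: 9.4
```

>>> send_rows(deltas="-0.002 0 0 0 0; -0.004 0 0 0 0; -0.004 0 0 0 0; -0.004 0 0 0 0; -0.004 0 0 0 0")

```text
time_s: 15.95
tcp_pos: [0.4637, -0.0124, 0.2832]
tcp_rot: [[0.402, 0.916, 0.001], [0.916, -0.402, 0.006], [0.006, -0.002, -1.0]]
contact_force: [7.6, 22.7, -5.5]
grip_width: 0.0006
grasp_force: 11.6
```

Run:
```python
from hm import *
s=arm.sense();print(topress(s['tcp_pos']),s['contact_force'])
a=snap('scene');b=cv2.convertScaleAbs(a['image'],alpha=1.6);a['image']=b
A=cv2.resize(b[225:305,245:335],None,fx=6,fy=6,interpolation=cv2.INTER_CUBIC)
cv2.imwrite('pics/k.png',A[:,:,::-1])
```

```text
[-0.00283142  0.04720294  0.28316808] [ 7.59542083 22.68500532 -5.51816203]
```

View pics/k.png

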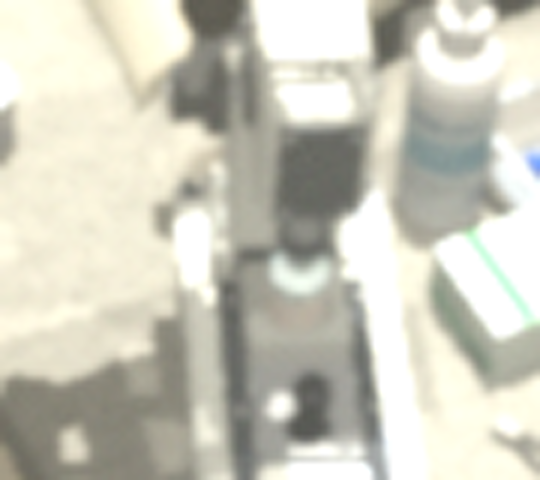

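The ram foot sits on the vial's lip at (300,262). The lever has stalled near 0.52 rad with about 24 N at the ball, so the stopper is home. I'm handing in with that pose held.

```bash
python3 -c "
from h import *
print(arm.sense()['contact_force']); print(arm.close_job())"
```

```text
[ 6.89582231 21.91252309 -5.12941588]
the job is handed in; nothing more can be done
None
```

I handed the job in at about 16 s on the robot's clock: vial upright in the nest, slide fully home, then catch fully off, and stopper pressed home, judged by the lever stalling near 0.52 rad. The lever is still held down with about 23 N at the ball, and I touched none of the other things on the worktop.

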